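Look into the cheese ripening box and close it softly

ROBOT

A 6-joint arm with a two-finger parallel gripper is mounted at the origin on the work surface. World frame = base frame: x ahead of the robot, y to its left, z up, the work surface at z = 0. Lengths are in m, angles in degrees, forces in N, time in s.
With the tool pointing down it reaches from about 0.3 to 0.75 m from the base axis. Payload 8.5 kg.
Tool frame: the origin (TCP) lies on the centre line of the jaws, within the pads' length; the fingertips stand 11 mm ahead of it and the grasp point (between the pads) lies 8 mm behind it; z points along the fingers, y is the line along which they close (so a half turn about z gives the same grasp; the last joint's range is limited). The gripper opens to 85 mm and grips with 20 to 120 N. Pads are 22 mm wide; open, the fingers measure 114 mm over their backs; the gripper's body (76 mm by 85 mm) begins 54 mm behind the grasp point. The pads swing forward as they close: fully open they stand 13 mm farther back than shut.
Start: joints at [61.69, 21.807, 74.336, -0, 83.858, -12.336], TCP at [0.151, 0.529, 0.242] pointing down, gripper open.
Joint ranges: [-178.18, 178.18], [-50.72, 133.34], [12.68, 142.11], [-81.47, 261.47], [9.98, 163.14], [-165.26, 165.26]. Speed limits (degrees/s): [136.94, 136.94, 180, 180, 180, 180].

INTERFACE

Orientations are given as a 3x3 rotation matrix whose columns are the frame's x, y, z axes.
In Python, from rig import env, eyes gives the robot as it stands (env), with the cameras (eyes).
- The arm moves only by the shell command python3 nudge.py FILE [FORCE], which reads ROWS from the file FILE. ROWS is 1 to 10 rows, parted by semicolons, with the numbers parted by commas; each row has 5 numbers: dx, dy, dz in shares of 0.3 m (1.0 is 0.3 m), then a turn about the tool's z in parts of the range, where 1.0 means 60 degrees, then the finger opening in m; each row shifts and turns the commanded pose from where the row before left it, along the tool's axes as they then stand; what a row does not reach is not made up. A row lasts 1/10 s, in which the tool goes at most 0.05 m and 8.59 degrees, less where a joint would pass 70% of its speed; a pose out of reach is approached as far as the arm can. The fingers move at their own pace and stop on an object; FORCE is the grip in N (left out, the last holds). Time passes only in rows, so rows that do not move let the fingers close. It prints the time, the measured TCP pose, the force, the opening and the grip force at its end. Input that does not fit is refused with a message, and nothing moves.
- env.observe(): the state, without advancing time (a new reading comes with each control period).
- eyes.get_image(name): name is "scene" or "top" or "wrist"; returns a dict with "pixels" (480x640x3 uint8, red, green, blue), "K" (3x3 intrinsics, pixels), "extrinsics" (4x4, takes a point from world to camera coordinates). Camera axes: x right, y down, z forward; pixel columns grow to the right and rows downward; lengths in m; the calibration is good to about 2 mm. The wrist camera is an equidistant fisheye: a pixel r from the principal point sees the ray r / f radians off the axis. A picture is of the moment at which its call begins. There is no depth.
- env.close_job(): hands the job in; it is judged then, once.
The state is a dict: "time_s": time; "q": joint angles; "qvel": joint speeds; "joint_efforts": joint torques, N m; "position": TCP position; "tool_rot": TCP orientation; "ft_force": force on the tool from outside, world axes, zero at the start; "wrist_torque": the same for the moment, N m; "grip_width": finger opening in m; "gripper_force": force on a finger pad.
Only numpy, scipy, OpenCV 4.12 (cv2) and the standard library are available. Lean on these libraries where they do the work, as an engineer would, in place of code of your own. Each camera call takes 0.05 s, during which the arm holds its last target. There are 200 camera calls.

TASK

Open the cheese ripening box for a look inside: with the fingertips, press its red lever pad down until the lid stands fully open, and keep it fully open for a good two seconds. Then let the lever rise slowly under the fingers so that the lid closes gently, without slamming, and move clear. Nothing is to be gripped or lifted: do not touch the lid itself, and leave the cup, the small cheese and the bottle where they stand.

Things in the scene. Friction and masses are not known exactly. Their poses are not given: they have to be found in the camera images.
- ripening_box: oak box with steel bands on a grey plinth, fixed to the table; 240 (x) x 260 (y) x 200 mm high, a yellow cheese inside. Origin: centre of its underside. Its own -x side is the front, where the lever comes out; its +x side carries the lid hinge and a link column. It stands at a varying yaw, the front facing the robot and its right side (-x, -y).
- lever_pad (a point): red plate at the lever's end, 46 mm long x 60 mm wide x 12 mm thick. This point: centre of its top face. At rest it is 233 mm from the box's centre along the box's -x, 99 mm above the table, the face tilted 14 degrees (outer end higher); fully pressed, 36 mm above the table and under 10 mm farther out.
- lever (a joint): angle of the lever in rad: 0 at rest (up), 0.46 pressed to its stop. Pivot: 100 mm from the box's centre along the box's -x, 55 mm above the table (arc radius 140 mm). Pressing straight down at its centre takes about 7 to 13 N with the lid nearly shut, falling to about 3 N fully open. The lid's weight raises the pad again, against the fingers.
- lid (a joint): angle in rad of the aluminium lid (256 x 268 x 10 mm, wooden bar handle on top, hinged at the box's rear rim 205 mm up, swings up and away from the lever): 0 shut, about 1.10 fully open = 2.4 x lever angle. Left alone it drops at once and slams. With the pad rising at 30 mm/s it closes at about 0.5 rad/s, gently; above 1.5 rad/s (pad at 90 mm/s) it counts as a slam.
- mould_cup: loose wooden cup, 74 mm across the rim, 75 mm high; origin: centre of its underside. Leave it alone.
- baby_cheese: loose small red waxed cheese, 80 mm across, 45 mm high; origin: centre of its underside. Leave it alone.
- rennet_bottle: loose amber bottle with white cap, 52 mm across, 110 mm high; origin: centre of its underside. Leave it alone.

How it is judged (in metres and radians):
On the way, in this order (a step that is already met when the one before it is completed fails the run):
1. the fingers press the lever pad and keep the lid fully open (above 1.0 rad) for 1.5 s (value of joint lid above 1 rad and contact force between the fingers and lever above 0.5 N), for 1.5 s.
2. the lid is shut again (value of joint lid below 0.04 rad), for 0.2 s.
At the end, for the whole second after the job is handed in: The lid is shut (under 0.04 rad) and the lever back up (under 0.02 rad); cup, cheese and bottle stand upright within 15 mm of where they were (value of joint lid below 0.04 rad and value of joint lever below 0.02 rad and distance of each of mould_cup, baby_cheese, rennet_bottle from where it was at the start of the episode below 0.015 m and angle between each of mould_cup, baby_cheese, rennet_bottle's own z axis and vertical below 0.1 rad); the robot touches nothing.
It fails at once if the lid drops or slams: it closes faster than 1.5 rad/s (velocity of joint lid below -1.5 rad/s and value of joint lid below 0.9 rad).
It fails at once if the robot touches the lid (contact force between any of the fingers, the arm and lid above 1 N).
It fails at once if the cup, the cheese or the bottle is shoved, lifted or carried (15 mm) (distance of any of mould_cup, baby_cheese, rennet_bottle from where it was at the start of the episode above 0.015 m).
It also fails if it takes over 42 s, if anything falls off the work surface, if the arm or the gripper's body presses on something with over 40 N, if the wrist force passes 120 N, or if a joint passes its speed limit or range.

## Working session

There is one attempt and no reset: what is moved stays moved. The work goes in short steps, Python scripts to look and compute and a shell command to move; the robot and the scene stay as the last step left them, time stands still between calls to the robot, and variables do not carry over. Pictures are saved under pics/ and viewed, at most 10 in all, crops included, and the job is handed in when it is done.

```bash
ls; mkdir -p pics
python3 - <<'E'
from rig import env, eyes
import cv2,pickle
d={}
for n in("scene","top"):
    i=eyes.get_image(n); d[n]=i; cv2.imwrite(f"pics/{n}0.png",i["pixels"][:,:,::-1]); print(n,i["K"].round(1).tolist(),i["extrinsics"].round(3).tolist())
pickle.dump(d,open("im.pkl","wb"))
s=env.observe();print(s["time_s"],s["position"],s["tool_rot"],s["ft_force"],s["grip_width"])
E
```

```text
nudge.py
pics
rig.py
scene [[602.3, 0.0, 323.6], [0.0, 602.3, 243.3], [0.0, 0.0, 1.0]] [[0.801, 0.599, -0.007, -0.425], [0.547, -0.736, -0.399, -0.273], [-0.244, 0.315, -0.917, 1.461], [0.0, 0.0, 0.0, 1.0]]
top [[615.5, 0.0, 326.5], [0.0, 615.5, 244.7], [0.0, 0.0, 1.0]] [[0.017, -1.0, -0.018, -0.016], [-0.981, -0.013, -0.193, 0.58], [0.193, 0.021, -0.981, 1.134], [0.0, 0.0, 0.0, 1.0]]
0.1 [0.15125185 0.52853308 0.24178751] [[-9.61370800e-01  2.75255890e-01 -6.16623326e-04]
 [ 2.75256438e-01  9.61370167e-01 -1.13813271e-03]
 [ 2.79525538e-04 -1.26389710e-03 -9.99999162e-01]] [ 0.12708448 -0.28128113 -0.04340906] 0.08544746674063511
```

View pics/scene0.png

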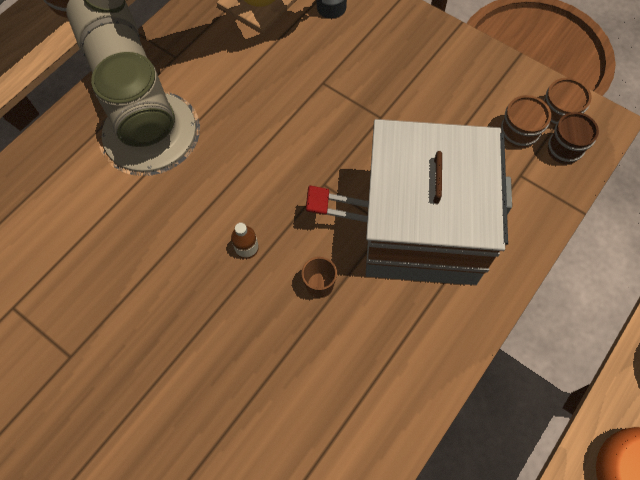

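View pics/top0.png

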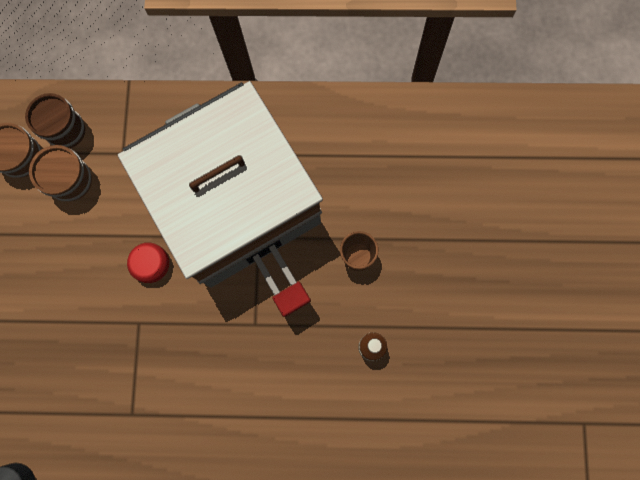

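The pad is at about (318,200) in the scene view and (291,298) in the top view. The cup (359,250), bottle (374,346) and small cheese (148,262), all in the top view, stand clear of it.

```bash
cat > h.py <<'E'
import numpy as np,cv2
def ray(im,uv):
    E=im["extrinsics"];R=E[:3,:3];c=-R.T@E[:3,3]
    return c,R.T@np.linalg.inv(im["K"])@[uv[0],uv[1],1.]
def plane(im,uv,z):
    c,d=ray(im,uv);return c+d*(z-c[2])/d[2]
def tri(a,ua,b,ub):
    c1,d1=ray(a,ua);c2,d2=ray(b,ub)
    t=np.linalg.lstsq(np.c_[d1,-d2],c2-c1,rcond=None)[0]
    p,q=c1+t[0]*d1,c2+t[1]*d2
    return (p+q)/2,np.linalg.norm(p-q)
def mask(im,lo,hi,box):
    m=cv2.inRange(cv2.cvtColor(im["pixels"],cv2.COLOR_RGB2HSV),lo,hi);k=np.zeros_like(m);x0,y0,x1,y1=box;k[y0:y1,x0:x1]=1
    return m*k
def blob(m):
    n,l,s,c=cv2.connectedComponentsWithStats(m);i=1+np.argmax(s[1:,4]);return c[i],s[i],(l==i)
E
python3 - <<'E'
import pickle;from h import *
d=pickle.load(open("im.pkl","rb"));S,T=d["scene"],d["top"]
# red pad: bright top face
for lo in(100,160,):
    a=blob(mask(S,(0,180,lo),(8,255,255),(295,175,345,225)));b=blob(mask(T,(0,180,lo),(8,255,255),(265,275,320,325)))
    print(lo,a[0],a[1],b[0],b[1],tri(S,a[0],T,b[0]),plane(T,b[0],.099),plane(S,a[0],.099))
    print(cv2.minAreaRect(np.argwhere(b[2])[:,::-1].astype(np.float32)))
# lid corners (top view) at z=.215 
m=mask(T,(0,0,150),(179,90,255),(100,70,335,290));_,_,l=blob(m)
c=max(cv2.findContours(l.astype(np.uint8),0,2)[0],key=cv2.contourArea)
q=cv2.boxPoints(cv2.minAreaRect(c));P=cv2.approxPolyDP(cv2.convexHull(c),12,True)[:,0]
print(P.tolist());W=np.array([plane(T,p,.215) for p in P]);print(W.round(3).tolist(),W.mean(0))
print(np.linalg.norm(np.roll(W,-1,0)-W,axis=1))
for n,uv,z in(("cup",(359,247),.075),("bottle",(374.5,345.5),.11),("cheese",(147.5,262),.045)):print(n,plane(T,uv,z))
E
```

```text
100 [317.43486974 198.96192385] [307 186  22  27 499] [290.8173785 298.3107511] [273 282  37  34 679] (array([0.47166742, 0.05683783, 0.09207604]), np.float64(0.0021798752254087923)) [0.4702584  0.05542942 0.099     ] [0.47455736 0.05491907 0.099     ]
((290.6864013671875, 298.06683349609375), (22.00467300415039, 31.638059616088867), 59.534454345703125)Traceback (most recent call last):
  File "<stdin>", line 5, in <module>
  File "h.py", line 16, in blob
    n,l,s,c=cv2.connectedComponentsWithStats(m);i=1+np.argmax(s[1:,4]);return c[i],s[i],(l==i)
                                                    ~~~~~~~~~^^^^^^^^^
    return _wrapfunc(a, 'argmax', axis=axis, out=out, **kwds)
    return bound(*args, **kwds)
ValueError: attempt to get argmax of an empty sequence
```

Run:
```python
import pickle;from h import *
d=pickle.load(open("im.pkl","rb"));S,T=d["scene"],d["top"]
m=mask(T,(0,0,150),(179,90,255),(100,70,335,290));_,_,l=blob(m)
c=max(cv2.findContours(l.astype(np.uint8),0,2)[0],key=cv2.contourArea)
P=cv2.approxPolyDP(cv2.convexHull(c),12,True)[:,0]
W=np.array([plane(T,p,.215) for p in P]);print(P.tolist(),W.round(3).tolist(),W.mean(0))
print(np.linalg.norm(np.roll(W,-1,0)-W,axis=1))
for i in range(4):
    e=W[(i+1)%4]-W[i];print(np.degrees(np.arctan2(e[1],e[0])))
pad=np.array([.4715,.056]);v=pad-W.mean(0)[:2];print("front dir",np.degrees(np.arctan2(v[1],v[0])),np.linalg.norm(v))
for n,uv,z in(("cup",(359,247),.075),("bottle",(374.5,345.5),.11),("cheese",(147.5,262),.045)):print(n,plane(T,uv,z))
```

```text
[[249, 81], [321, 199], [185, 277], [118, 154]] [[0.842, 0.131, 0.215], [0.627, -0.0, 0.215], [0.491, 0.223, 0.215], [0.704, 0.353, 0.215]] [0.66598739 0.17692205 0.215     ]
[0.25137514 0.26207521 0.24958505 0.26131488]
-148.50064221967875
121.44157810018135
31.32381879119966
-58.16583567744659
front dir -148.12882026892834 0.22901415953649676
cup [ 0.57242606 -0.06972166  0.075     ]
bottle [ 0.38686938 -0.09738021  0.11      ]
cheese [0.54293635 0.34179707 0.045     ]
```

The rows are not in the units I measure in: shifts go in shares of 0.3 m and turns go in shares of 60 degrees. I convert before sending: -0.03 m / 0.3 = -0.1, -0.025 m / 0.3 = -0.0833.

```bash
echo '-0.1,-0.0833,0,0,0;-0.1,-0.0833,0,0,0;-0.1,-0.0833,0,0,0;-0.1,-0.0833,0,0,0;-0.1,-0.0833,0,0,0;-0.1,-0.0833,0,0,0;-0.1,-0.0833,0,0,0;-0.1,-0.0833,0,0,0;-0.1,-0.0833,0,0,0;-0.1,-0.0833,0,0,0' > m.json && python3 nudge.py m.json 20; echo '0,0,0,-0.1333,0;0,0,0,-0.1333,0;0,0,0,-0.1333,0;0,0,0,-0.1333,0;0,0,0,-0.1333,0;0,0,0,-0.125,0;0,0,0,0,0' > m.json && python3 nudge.py m.json
cat > st.py <<'E'
from rig import env, eyes;import numpy as np,sys
s=env.observe();R=s["tool_rot"];p=s["position"];print(s["time_s"],p.round(4),R.round(3).tolist(),s["ft_force"].round(2),s["grip_width"].round(4))
t=np.array([.470,.0555,p[2]]);print("delta tool",(R.T@(t-p)).round(4),"yaw y",np.degrees(np.arctan2(R[1,1],R[0,1])),"front in tool",(R.T@[-.8526,-.5225,0]).round(3))
E
python3 st.py
```

```text
time_s: 1.1
position: [0.3714, 0.2044, 0.2422]
tool_rot: [[-0.961, 0.275, -0.0], [0.275, 0.961, -0.0], [0.0, -0.0, -1.0]]
ft_force: [0.9, 0.5, 0.3]
grip_width: 0.0002
gripper_force: 0.0
time_s: 1.8
position: [0.3708, 0.2058, 0.2421]
tool_rot: [[-0.852, -0.524, -0.001], [-0.524, 0.852, -0.0], [0.001, 0.0, -1.0]]
ft_force: [0.2, 0.8, -0.0]
grip_width: -0.0
gripper_force: 0.0Traceback (most recent call last):
  File "st.py", line 2, in <module>
    s=env.observe();R=s["tool_rot"];p=s["position"];print(s["time_s"],p.round(4),R.round(3).tolist(),s["ft_force"].round(2),s["grip_width"].round(4))
                                                                                                                            ^^^^^^^^^^^^^^^^^^^^^
AttributeError: 'float' object has no attribute 'round'
```

In the tool's units: -0.03 m / 0.3 = -0.1, -0.001 m / 0.3 = -0.0033.

```bash
echo '-0.0033,-0.1,0,0,0;-0.0033,-0.1,0,0,0;-0.0033,-0.1,0,0,0;-0.0033,-0.1,0,0,0;-0.0033,-0.1,0,0,0;-0.0033,-0.1,0,0,0;0,0,0.1,0,0;0,0,0.1,0,0;0,0,0.1,0,0;0,0,0,0,0' > m.json && python3 nudge.py m.json
sed -i 's/,s\["grip_width"\].round(4)//' st.py; python3 st.py
python3 - <<'E'
from rig import env, eyes;import cv2,numpy as np
a=[eyes.get_image(n)["pixels"] for n in("scene","top")]
cv2.imwrite("pics/b.png",np.hstack([cv2.resize(a[0][120:300,210:410],(400,360)),cv2.resize(a[1][200:380,200:400],(400,360))])[:,:,::-1])
E
```

```text
time_s: 2.8
position: [0.4684, 0.0557, 0.1494]
tool_rot: [[-0.854, -0.52, -0.007], [-0.52, 0.854, 0.001], [0.006, 0.005, -1.0]]
ft_force: [0.1, 0.2, 0.1]
grip_width: 0.0001
gripper_force: 0.0
2.8 [0.4684 0.0557 0.1494] [[-0.854, -0.52, -0.007], [-0.52, 0.854, 0.001], [0.006, 0.005, -1.0]] [0.08 0.19 0.11]
delta tool [-0.0013 -0.001  -0.    ] yaw y 121.32667921484042 front in tool [ 1.    -0.003  0.006]
```

View pics/b.png

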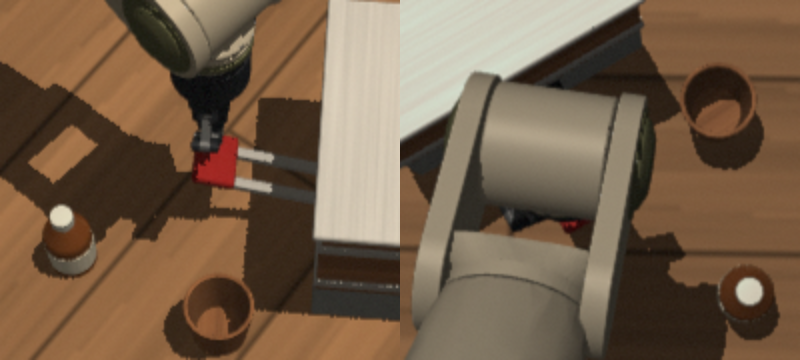

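The closed fingertips hang just above the red pad at crop (210,145), on its centre line. The bottle and cup are well clear. Next I descend to contact.

In the tool's units: 0.01 m / 0.3 = 0.0333, 0.004 m / 0.3 = 0.0133.

```bash
echo '0,0,0.0333,0,0;0,0,0.0333,0,0;0,0,0.0333,0,0;0,0,0.0133,0,0;0,0,0.0133,0,0;0,0,0,0,0' > m.json && python3 nudge.py m.json; echo '0.0033,0,0.0133,0,0;0.0033,0,0.0133,0,0;0.0033,0,0.0133,0,0;0,0,0,0,0' > m.json && python3 nudge.py m.json
```

```text
time_s: 3.5
position: [0.4701, 0.0555, 0.1139]
tool_rot: [[-0.852, -0.523, -0.001], [-0.523, 0.852, 0.0], [0.001, 0.001, -1.0]]
ft_force: [0.5, 0.2, -0.3]
grip_width: -0.0002
gripper_force: 0.0
time_s: 3.9
position: [0.4678, 0.0538, 0.1028]
tool_rot: [[-0.852, -0.523, 0.001], [-0.523, 0.852, -0.0], [-0.001, -0.001, -1.0]]
ft_force: [-1.8, -0.6, 8.5]
grip_width: -0.0003
gripper_force: 3.7
```

In the tool's units: 0.004 m / 0.3 = 0.0133, 0.0005 m / 0.3 = 0.0017.

```bash
echo '0.0017,0,0.0133,0,0;0.0017,0,0.0133,0,0;0.0017,0,0.0133,0,0;0.0017,0,0.0133,0,0;0,0,0.0133,0,0;0,0,0.0133,0,0;0,0,0.0133,0,0;0,0,0.0133,0,0;0,0,0.0133,0,0;0,0,0.0133,0,0' > m.json && python3 nudge.py m.json; echo '0,0,0.01,0,0;0,0,0.01,0,0;0,0,0,0,0' > m.json && python3 nudge.py m.json
```

```text
time_s: 4.9
position: [0.4655, 0.0525, 0.0626]
tool_rot: [[-0.852, -0.523, -0.001], [-0.523, 0.852, -0.001], [0.001, -0.0, -1.0]]
ft_force: [-4.0, -3.3, 6.0]
grip_width: -0.0004
gripper_force: 3.2
time_s: 5.2
position: [0.4658, 0.0528, 0.0563]
tool_rot: [[-0.852, -0.523, -0.0], [-0.523, 0.852, -0.0], [0.0, 0.0, -1.0]]
ft_force: [-2.0, -2.6, 3.6]
grip_width: -0.0
gripper_force: 1.7
```

In the tool's units: 0.002 m / 0.3 = 0.0067.

```bash
echo '0,0,0.0067,0,0;0,0,0.0067,0,0;0,0,0.0067,0,0;0,0,0,0,0' > m.json && python3 nudge.py m.json; echo '0,0,0.0033,0,0;0,0,0.0033,0,0;0,0,0,0,0' > m.json && python3 nudge.py m.json
```

```text
time_s: 5.6
position: [0.4662, 0.053, 0.0502]
tool_rot: [[-0.852, -0.523, 0.001], [-0.523, 0.852, 0.0], [-0.001, -0.0, -1.0]]
ft_force: [-1.8, 0.9, 2.3]
grip_width: -0.0001
gripper_force: 1.3
time_s: 5.9
position: [0.4663, 0.053, 0.0483]
tool_rot: [[-0.852, -0.523, 0.001], [-0.523, 0.852, 0.0], [-0.001, -0.0, -1.0]]
ft_force: [1.2, 0.9, 3.7]
grip_width: 0.0
gripper_force: 1.2
```

In the tool's units: 0.001 m / 0.3 = 0.0033.

```bash
echo '0,0,0.0033,0,0;0,0,0,0,0' > m.json && python3 nudge.py m.json; echo '0,0,0.0033,0,0;0,0,0,0,0' > m.json && python3 nudge.py m.json; echo '0,0,0.0017,0,0;0,0,0,0,0' > m.json && python3 nudge.py m.json
python3 - <<'E'
from rig import env, eyes;import cv2,numpy as np
cv2.imwrite("pics/c.png",eyes.get_image("scene")["pixels"][40:340,180:560,::-1])
E
```

```text
time_s: 6.1
position: [0.4664, 0.053, 0.0478]
tool_rot: [[-0.852, -0.523, 0.001], [-0.523, 0.852, 0.0], [-0.001, -0.001, -1.0]]
ft_force: [-0.6, 1.6, 8.1]
grip_width: 0.0002
gripper_force: 3.9
time_s: 6.3
position: [0.4665, 0.0531, 0.0475]
tool_rot: [[-0.852, -0.523, 0.002], [-0.523, 0.852, 0.0], [-0.002, -0.001, -1.0]]
ft_force: [-2.4, 1.7, 17.6]
grip_width: 0.0
gripper_force: 8.8
time_s: 6.5
position: [0.4665, 0.053, 0.0473]
tool_rot: [[-0.852, -0.523, 0.002], [-0.523, 0.852, -0.0], [-0.002, -0.001, -1.0]]
ft_force: [-3.3, 1.4, 23.2]
grip_width: 0.0001
gripper_force: 11.4
```

View pics/c.png

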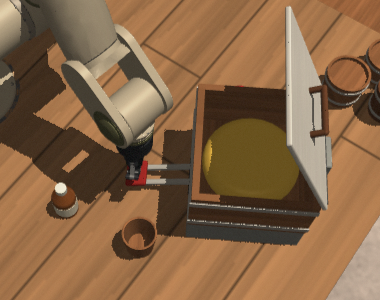

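The lid is fully open (standing edge at crop (290,10)–(325,205)), the yellow cheese is visible, and the fingers are on the pad at (137,172). The lever is at its stop with 23 N. Now I hold.

```bash
for i in 1 2; do echo '0,0,0,0,0;0,0,0,0,0;0,0,0,0,0;0,0,0,0,0;0,0,0,0,0;0,0,0,0,0;0,0,0,0,0;0,0,0,0,0;0,0,0,0,0;0,0,0,0,0' > m.json && python3 nudge.py m.json | grep -E 'time|pos|ft'; done
echo '0,0,-0.0033,0,0;0,0,-0.0033,0,0;0,0,-0.0033,0,0;0,0,-0.005,0,0;0,0,-0.0067,0,0;0,0,-0.0067,0,0;0,0,-0.0067,0,0;0,0,-0.0067,0,0;0,0,-0.0067,0,0;0,0,-0.0067,0,0' > m.json && python3 nudge.py m.json
```

```text
time_s: 7.55
position: [0.4665, 0.053, 0.0473]
ft_force: [-4.1, 2.4, 23.9]
time_s: 8.55
position: [0.4665, 0.053, 0.0473]
ft_force: [-4.1, 1.9, 22.5]
time_s: 9.55
position: [0.4656, 0.0529, 0.0624]
tool_rot: [[-0.852, -0.523, -0.001], [-0.523, 0.852, -0.0], [0.001, 0.0, -1.0]]
ft_force: [-3.0, -3.4, 4.4]
grip_width: 0.0
gripper_force: 2.3
```

In the tool's units: -0.002 m / 0.3 = -0.0067.

```bash
for i in 1; do echo '0,0,-0.0067,0,0;0,0,-0.0067,0,0;0,0,-0.0067,0,0;0,0,-0.0067,0,0;0,0,-0.0067,0,0;0,0,-0.0067,0,0;0,0,-0.0067,0,0;0,0,-0.0067,0,0;0,0,-0.0067,0,0;0,0,-0.0067,0,0' > m.json && python3 nudge.py m.json | grep -E 'time|pos|ft';done
echo '0,0,-0.0067,0,0;0,0,-0.0067,0,0;0,0,-0.0067,0,0;0,0,-0.0067,0,0;0,0,-0.0067,0,0;0,0,-0.0067,0,0;0,0,-0.0067,0,0;0,0,-0.0067,0,0' > m.json && python3 nudge.py m.json
```

```text
time_s: 10.55
position: [0.4665, 0.0533, 0.0828]
ft_force: [-1.5, 1.4, 5.7]
time_s: 11.35
position: [0.4679, 0.0536, 0.0992]
tool_rot: [[-0.853, -0.522, 0.005], [-0.522, 0.853, 0.001], [-0.005, -0.002, -1.0]]
ft_force: [4.1, 4.2, 5.1]
grip_width: -0.0
gripper_force: 3.2
```

In the tool's units: -0.001 m / 0.3 = -0.0033.

```bash
echo '0,0,-0.0033,0,0;0,0,-0.0033,0,0;0,0,-0.0033,0,0;0,0,-0.0033,0,0;0,0,-0.0033,0,0;0,0,-0.0033,0,0;0,0,-0.0033,0,0;0,0,-0.0033,0,0' > m.json && python3 nudge.py m.json| grep -E 'time|pos|ft'; echo '0,0,-0.0033,0,0;0,0,-0.0033,0,0;0,0,-0.0033,0,0;0,0,-0.0033,0,0;0,0,-0.0033,0,0;0,0,-0.0033,0,0;0,0,-0.0033,0,0;0,0,-0.0033,0,0' > m.json && python3 nudge.py m.json| grep -E 'time|pos|ft'
```

```text
time_s: 12.15
position: [0.4682, 0.0535, 0.1074]
ft_force: [5.0, 4.3, 6.3]
time_s: 12.95
position: [0.466, 0.0532, 0.1143]
ft_force: [0.5, 0.9, 0.6]
```

Contact is released, so I raise the arm clear and check.

In the tool's units: -0.03 m / 0.3 = -0.1, -0.02 m / 0.3 = -0.0667.

```bash
echo '0,0,-0.0167,0,0;0,0,-0.0333,0,0;0,0,-0.0667,0,0;0,0,-0.1,0,0;0,0,-0.1,0,0;0,0,-0.1,0,0;0,0,0,0,0;0,0,0,0,0' > m.json && python3 nudge.py m.json| grep -E 'time|pos|ft'
echo '0.0667,0,0,0,0;0.1,0,0,0,0;0.1,0,0,0,0;0.0667,0,0,0,0;0,0,0,0,0;0,0,0,0,0;0,0,0,0,0;0,0,0,0,0' > m.json && python3 nudge.py m.json| grep -E 'time|pos|ft'
python3 - <<'E'
from rig import env, eyes;import cv2,pickle
from h import *
d=pickle.load(open("im.pkl","rb"));i=eyes.get_image("scene")
for k in(d["scene"],i): print(blob(mask(k,(0,180,100),(8,255,255),(295,175,345,225)))[:2])
cv2.imwrite("pics/d.png",i["pixels"][40:340,180:560,::-1])
E
```

```text
time_s: 13.75
position: [0.4657, 0.053, 0.2398]
ft_force: [-0.0, -0.8, -0.7]
time_s: 14.55
position: [0.3811, 0.0009, 0.239]
ft_force: [-0.3, -0.1, 0.1]
(array([317.43486974, 198.96192385]), array([307, 186,  22,  27, 499], dtype=int32))
(array([317.38047809, 199.01593625]), array([307, 186,  22,  27, 502], dtype=int32))
```

View pics/d.png

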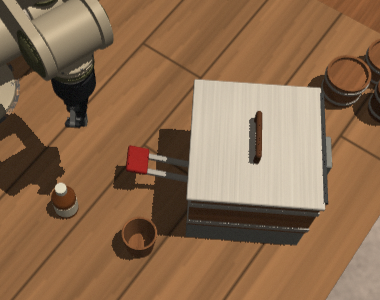

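The lid is shut, and the pad at (137,159) is back at its starting pixel position. The arm is clear, and the cup and bottle have not moved.

```bash
python3 -c "
from rig import env, eyes
print(env.close_job())"
```

```text
the job is handed in; nothing more can be done
None
```

I pressed the lever to its stop, held the lid fully open for over 2 s and let it close gently; the last picture shows the lid shut, the pad back up, the cup and bottle in place (the small cheese was out of view, but the arm stayed well away from it) and the arm clear, and the job is handed in (no verdict was returned).

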